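# Fit the pegs of the hall coat rack

## Task

First clear the two little cardboard hardware boxes from in front of the coat-peg rack into the basket. Then slide every wooden coat peg that lies on the console, nose first, through both eyelets of a lane of its own until the nose meets the stop board, and with all pegs in, press the red latch plunger down to its stop for a moment and let it come up again. Leave everything else on the console where it is.

Things in the scene. Friction and masses are not known exactly. Their poses are not given: they have to be found in the camera images.
- rack: fixed coat-peg rack, dark wood base 125 x 225 mm (front edge at its x = -53 mm), four parallel lanes 55 mm apart. Each lane: two brass eyelet plates 45 mm apart (34 mm wide, 8 thick, tops at z = 72 mm) with 20 mm square holes centred at z = 55 mm, then a stop board (top z = 67 mm). Origin at table level; x axis: the way pegs are pushed in, z up. The latch plunger stands past its +y end
- lane0_stop (a point): point on the hole axis of lane 0, on the stop board's face, where a peg's nose ends when it is fully home; the front face of the front eyelet plate is 84 mm before it. Axes as the rack's. Lane 0 is at the rack's -y end, lane 3 at the +y end
- lane1_stop (a point): point on the hole axis of lane 1, on the stop board's face, where a peg's nose ends when it is fully home; the front face of the front eyelet plate is 84 mm before it. Axes as the rack's. Lane 0 is at the rack's -y end, lane 3 at the +y end
- lane2_stop (a point): point on the hole axis of lane 2, on the stop board's face, where a peg's nose ends when it is fully home; the front face of the front eyelet plate is 84 mm before it. Axes as the rack's. Lane 0 is at the rack's -y end, lane 3 at the +y end
- lane3_stop (a point): point on the hole axis of lane 3, on the stop board's face, where a peg's nose ends when it is fully home; the front face of the front eyelet plate is 84 mm before it. Axes as the rack's. Lane 0 is at the rack's -y end, lane 3 at the +y end
- peg0: loose wooden coat peg (may be absent): stiff 14 x 14 mm square bar 140 mm long, 21 to 42 g, last 15 mm tapering to 6 mm, other end with a blue cap. Origin: centre of the bar; x axis: along it to the nose. Lies flat, nose roughly away from the robot. Fully home, its blue end stands out 56 mm before the front eyelet plate (grip it 35 mm from the blue end)
- peg0_nose (a point): tip of that peg's nose, 70 mm from its origin
- peg1: loose wooden coat peg (may be absent): stiff 14 x 14 mm square bar 140 mm long, 21 to 42 g, last 15 mm tapering to 6 mm, other end with a blue cap. Origin: centre of the bar; x axis: along it to the nose. Lies flat, nose roughly away from the robot. Fully home, its blue end stands out 56 mm before the front eyelet plate (grip it 35 mm from the blue end)
- peg1_nose (a point): tip of that peg's nose, 70 mm from its origin
- peg2: loose wooden coat peg (may be absent): stiff 14 x 14 mm square bar 140 mm long, 21 to 42 g, last 15 mm tapering to 6 mm, other end with a blue cap. Origin: centre of the bar; x axis: along it to the nose. Lies flat, nose roughly away from the robot. Fully home, its blue end stands out 56 mm before the front eyelet plate (grip it 35 mm from the blue end)
- peg2_nose (a point): tip of that peg's nose, 70 mm from its origin
- peg3: loose wooden coat peg (may be absent): stiff 14 x 14 mm square bar 140 mm long, 21 to 42 g, last 15 mm tapering to 6 mm, other end with a blue cap. Origin: centre of the bar; x axis: along it to the nose. Lies flat, nose roughly away from the robot. Fully home, its blue end stands out 56 mm before the front eyelet plate (grip it 35 mm from the blue end)
- peg3_nose (a point): tip of that peg's nose, 70 mm from its origin
- box0: loose small cardboard hardware box (empty), 50 x 40 x 40 mm (long along its x), 45 g, standing in front of the rack. Origin: its centre
- box1: loose small cardboard hardware box (empty), 50 x 40 x 40 mm (long along its x), 45 g, standing in front of the rack. Origin: its centre
- basket: open wicker-look basket, fixed, 120 mm (its x) by 150 mm (its y) outside, 45 mm high, walls and floor 5 mm. Origin: centre of its underside. Both hardware boxes fit side by side along its y
- latch (a joint): travel of the red latch plunger, m: 0 up, 0.014 pressed to its stop. Spring: about 2.4 N to start, 8 N at the stop; it comes back up by itself when let go
- latch_top (a point): centre of the top of the red latch plunger head, a disc 32 mm across, its top 59 mm above the console when up; press straight down
- lotion: bystander: white lotion bottle 44 mm across, 110 mm tall; origin under its centre
- mug: bystander: blue mug 76 mm across, 85 mm tall; origin under its centre
- glasses_case: bystander: green glasses case 150 x 60 x 40 mm; origin under its centre
- keys: bystander: orange key fob with two keys, about 95 x 50 x 8 mm; origin under the fob's centre

How it is judged:
On the way, in this order (a step that is already met when the one before it is completed fails the run):
1. both hardware boxes lie in the basket (x of box0 in the frame of basket between -0.055 and 0.055 m and y of box0 in the frame of basket between -0.07 and 0.07 m and height (world z) of each of box0, box1 below 0.05 m and x of box1 in the frame of basket between -0.055 and 0.055 m and y of box1 in the frame of basket between -0.07 and 0.07 m and linear speed of each of box0, box1 below 0.02 m/s), for 0.2 s.
2. every peg present is fully home in a lane ((distance between peg0_nose and lane0_stop below 0.01 m or distance between peg0_nose and lane1_stop below 0.01 m or distance between peg0_nose and lane2_stop below 0.01 m or distance between peg0_nose and lane3_stop below 0.01 m) and angle between the x axis of each of peg0, peg1, peg2, peg3 and the x axis of rack, either way round below 0.14 rad and (distance between peg1_nose and lane0_stop below 0.01 m or distance between peg1_nose and lane1_stop below 0.01 m or distance between peg1_nose and lane2_stop below 0.01 m or distance between peg1_nose and lane3_stop below 0.01 m) and (distance between peg2_nose and lane0_stop below 0.01 m or distance between peg2_nose and lane1_stop below 0.01 m or distance between peg2_nose and lane2_stop below 0.01 m or distance between peg2_nose and lane3_stop below 0.01 m) and (distance between peg3_nose and lane0_stop below 0.01 m or distance between peg3_nose and lane1_stop below 0.01 m or distance between peg3_nose and lane2_stop below 0.01 m or distance between peg3_nose and lane3_stop below 0.01 m) and linear speed of each of peg0, peg1, peg2, peg3 below 0.02 m/s), for 0.2 s.
3. the latch plunger is pressed to its stop with the pegs home (all of step 2 and value of joint latch above 0.0125 m), for 0.2 s.
At the end, for the whole second after the job is handed in: Both boxes lie at rest in the basket; every peg present is in a lane through both eyelets, nose within 10 mm of that lane's stop point, along the lane within 0.14 rad, at rest; the latch plunger, pressed at least 12.5 of its 14 mm for 0.2 s after the pegs went in, is up again (under 3 mm) (all of step 1 and all of step 2 and value of joint latch below 0.003 m); the robot touches nothing.
It fails at once if a bystander is moved more than 40 mm (distance of any of lotion, mug, glasses_case, keys from where it was at the start of the episode above 0.04 m).
Of peg0, peg1, peg2, peg3 only 2 to 4 are there at a start; the rules pass over those that are not, and their reading is None.
At some moment in a run one of peg0, peg1, peg2, peg3, box0, box1 may be knocked a few centimetres aside while the robot is not near it.
Once in a run the grip may slacken for a moment while it holds something.
It also fails if it takes over 210 s, if anything falls off the work surface, if the arm or the gripper's body presses on something with over 40 N, if the wrist force passes 120 N, or if a joint passes its speed limit or range.

## Robot

A 7-joint arm with a two-finger parallel gripper is mounted at the origin on the work surface. World frame = base frame: x ahead of the robot, y to its left, z up, the work surface at z = 0. Lengths are in m, angles in rad, forces in N, time in s.
With the tool pointing down it reaches from about 0.4 to 0.85 m from the base axis. Payload 10.4 kg.
Tool frame: the origin (TCP) lies at the very end of the fingers, on their centre line; the grasp point (between the pads) lies 19 mm behind it (manip.grip_point_offset is the distance from the TCP to the grasp point, in m); z points along the fingers, y is the line along which they close (so a half turn about z gives the same grasp; the last joint's range is limited). The gripper opens to 85 mm and grips with 20 to 120 N. Pads are 22 mm wide; open, the fingers measure 114 mm over their backs; the gripper's body (76 mm by 85 mm) begins 54 mm behind the grasp point. The pads swing forward as they close: fully open they stand 13 mm farther back than shut.
Start: joints at [-1.191, 0.332, -0.065, 1.46, 0.022, 1.35, -0.088], TCP at [0.245, 0.575, 0.231] pointing down, gripper open.
Joint ranges: [-2.6, 2.6], [-0.5, 2.12], [-1.47, 1.34], [0.16, 2.42], [-1.27, 4.41], [0.06, 2.06], [-2.6, 2.6]. Speed limits (rad/s): [2.22, 2.22, 2.79, 2.79, 3.14, 3.14, 3.14].

## Interface

Orientations are given as a unit quaternion [x, y, z, w].
In Python, from workcell import manip gives the robot as it stands. The module is installed in compiled form; this text tells all that it offers.
- The arm moves only by the tool step_arm, never from a script. Its argument "moves" is a list of rows, each a list of 7 numbers: the closure, from 0 (fully open) to 1 (shut), then the shift along the world's x, y, z in mm, then the turn, a rotation vector about the world's x, y, z in rad. In form: [[grip, tx, ty, tz, ax, ay, az], ...]. A call has 1 to 10 rows; each row is the pose to reach, as a shift and turn from the pose commanded when the call began; what a row does not reach only later rows make up. A row lasts 1/10 s, in which the tool goes at most 50 mm and 8.59 degrees, less where a joint would pass 70% of its speed; a pose out of reach is approached as far as the arm can. A call with a gripper value outside its range is refused whole. The fingers move at their own pace and stop on an object; "grip_force" is the grip in N (left out, the last holds). Time passes only in rows, so rows that repeat a pose let the fingers close. It gives the time, the measured TCP pose, the force, the opening and the grip force at its end, in the units of the state.
- manip.get_obs(): the state, without advancing time (a new reading comes with each control period).
- manip.camera(name): name is "scene" or "top" or "wrist"; returns a dict with "image" (400x640x3 uint8, blue, green, red), "K" (3x3 intrinsics, pixels), "dist_coeffs" ([k1, k2, p1, p2, k3] as OpenCV has them; the pictures are not rectified), "rvec" (rotation vector, rad) and "tvec" (3), from world to camera coordinates, as OpenCV has them; the wrist camera has in their place "mount" (4x4, takes a point from camera to tool coordinates, whose origin is the TCP and whose axes are the flange's). Camera axes: x right, y down, z forward; pixel columns grow to the right and rows downward; lengths in m; the calibration is good to about 2 mm. A picture is of the moment at which its call begins: read the wrist's pose just before it. There is no depth.
- manip.hand_in(): hands the job in; it is judged then, once.
The state is a dict: "clock": time; "joint_pos": joint angles; "joint_velocities": joint speeds; "tau": joint torques, N m; "position": TCP position; "ee_rot": TCP orientation; "ft_force": force on the tool from outside, world axes, zero at the start; "torque": the same for the moment, N m; "grip_width": opening from 0.0 (shut) to 1.0 (fully open); "grasp_force": force on a finger pad.
Only numpy, scipy, OpenCV 4.12 (cv2) and the standard library are available. Lean on these libraries where they do the work, as an engineer would, in place of code of your own. Each camera call takes 0.05 s, during which the arm holds its last target. There are 200 camera calls.

## Working session

There is one attempt and no reset: what is moved stays moved. The work goes in short steps, Python scripts to look and compute and a tool call to move; the robot and the scene stay as the last step left them, time stands still between calls to the robot, and variables do not carry over. Pictures are saved under pics/ and viewed, at most 14 in all, crops included, and the job is handed in when it is done.

Besides the shell and the picture viewer there is one more tool, called by a JSON object that holds its "method" and its "body". step_arm: Moves the arm, as the interface text tells. Its arguments: {"type":"object","properties":{"moves":{"type":"array","items":{"type":"array","items":{"type":"number"}}},"grip_force":{"type":"number"}},"required":["moves"]}

```bash
mkdir -p pics; cat > h.py <<'E'
import numpy as np, cv2
from scipy.spatial.transform import Rotation as R
from workcell import manip
def cam(n):
    o=manip.get_obs(); c=manip.camera(n)
    if 'mount' in c:
        T=np.eye(4);T[:3,:3]=R.from_quat(o['ee_rot']).as_matrix();T[:3,3]=o['position']
        W=T@np.array(c['mount']); c['Rcw']=W[:3,:3]; c['C']=W[:3,3]
    else:
        r=cv2.Rodrigues(np.array(c['rvec'],float))[0]; c['Rcw']=r.T; c['C']=-r.T@np.array(c['tvec']).ravel()
    return c
def ray(c,px,z):
    p=cv2.undistortPoints(np.array(px,float).reshape(-1,1,2),np.array(c['K']),np.array(c['dist_coeffs'])).reshape(-1,2)
    d=np.c_[p,np.ones(len(p))]@c['Rcw'].T
    return c['C']+d*((z-c['C'][2])/d[:,2])[:,None]
def proj(c,P):
    rv=cv2.Rodrigues(c['Rcw'].T)[0]; return cv2.projectPoints(np.array(P,float).reshape(-1,1,3),rv,-c['Rcw'].T@c['C'],np.array(c['K']),np.array(c['dist_coeffs']))[0].reshape(-1,2)
E
python3 - <<'E'
from h import *
for n in('scene','top'):
    c=cam(n); cv2.imwrite(f'pics/{n}0.png',c['image']); print(n,c['C'],c['Rcw'][:,2])
c=cam('wrist');print(c['C'],c['Rcw'],c['K'],c['mount']); print(manip.get_obs())
E
```

```text
scene [1.33184213 0.73308257 0.99543709] [-0.52640882 -0.5255624  -0.66833967]
top [ 0.36031618 -0.02856749  1.55513086] [ 0.14681437  0.0154897  -0.98904277]
[0.18317163 0.60075008 0.37229855] [[ 3.92583510e-01  8.87879231e-01  2.39893016e-01]
 [ 9.19716097e-01 -3.78795197e-01 -1.03133411e-01]
 [-6.99691660e-04  2.61121945e-01 -9.65305568e-01]] [[343.36279743   0.         319.40868388]
 [  0.         343.36279743 197.08391832]
 [  0.           0.           1.        ]] [[-7.00627135e-04 -9.65320668e-01 -2.61066116e-01  6.69471588e-02]
 [ 9.99999617e-01 -8.13168869e-04  3.23067010e-04 -3.76966413e-04]
 [-5.24154101e-04 -2.61065790e-01  9.65320868e-01 -1.41686589e-01]
 [ 0.00000000e+00  0.00000000e+00  0.00000000e+00  1.00000000e+00]]
{'clock': 0.15, 'joint_pos': array([-1.19058165,  0.33272245, -0.06470064,  1.46071876,  0.02162802,
        1.34988459, -0.08849584]), 'joint_velocities': array([-0.00045887, -0.00289822, -0.00068655, -0.00357253, -0.00144251,
        0.00028893, -0.00109186]), 'tau': array([-5.27860884e-04, -6.25824094e+01,  4.82836110e-02, -3.91857612e+01,
        1.60987600e-02,  7.43229815e-03,  2.79368089e-05]), 'position': array([0.24490881, 0.57472844, 0.23071551]), 'ee_rot': array([ 2.00035064e-01,  9.79788602e-01, -5.13852988e-04, -6.92139919e-05]), 'ft_force': array([0.08130977, 0.52792111, 0.27322113]), 'torque': array([-0.02362299, -0.02416763, -0.01471259]), 'grasp_force': 0.0, 'grip_width': 1.001296653281132}
```

View pics/top0.png

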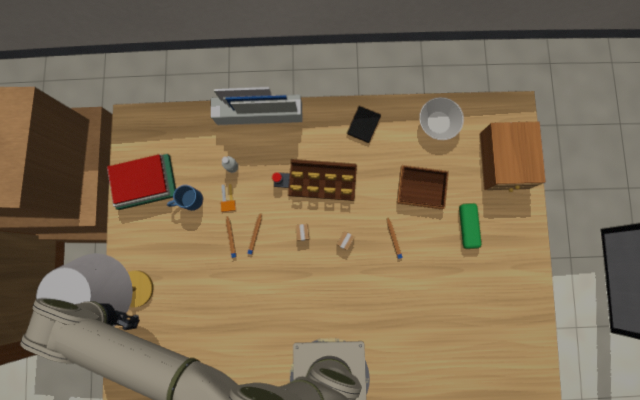

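View pics/scene0.png

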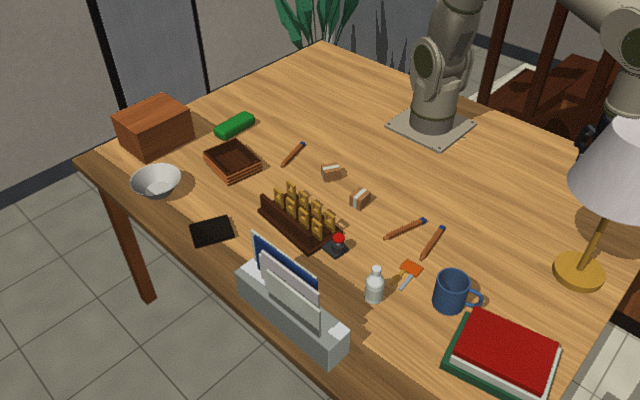

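The top view shows three pegs at about (231,238), (255,234) and (394,238), and boxes at (303,232) and (345,242). The basket is at (422,188), the rack at (322,180) and the latch at (278,178). The scene view confirms this layout.

```bash
python3 - <<'E'
from h import *
c=cam('top')
print(c['K'][0][0])
def s(n,px,z): print(n,(ray(c,px,z)*1000).round(0)[:,:2].tolist())
s('pegA',[(229,218),(234,257)],.007)
s('pegB',[(261,214),(250,252)],.007)
s('pegC',[(389,219),(400,257)],.007)
s('box',[(303,229),(347,238)],.04)
s('basket corners',[(402,166),(448,170),(444,208),(398,203)],.045)
s('eyelets front',[(297,188),(313,189),(330,190),(347,191)],.072)
s('eyelets back',[(297,174),(313,175),(330,176),(347,178)],.072)
s('latch',[(277,178)],.059)
E
```

```text
465.3971893504014
pegA [[527.0, 323.0], [397.0, 306.0]]
pegB [[538.0, 215.0], [412.0, 253.0]]
pegC [[509.0, -213.0], [382.0, -244.0]]
box [[481.0, 73.0], [448.0, -70.0]]
basket corners [[680.0, -259.0], [662.0, -411.0], [536.0, -390.0], [557.0, -240.0]]
eyelets front [[612.0, 87.0], [607.0, 36.0], [602.0, -19.0], [597.0, -74.0]]
eyelets back [[658.0, 86.0], [653.0, 35.0], [648.0, -21.0], [640.0, -75.0]]
latch [[649.0, 153.0]]
```

{"method": "step_arm", "body": {"moves": [[0,50,-150,70,0,0,0.4],[0,100,-200,70,0,0,0.4],[0,150,-300,70,0,0,0.4],[0,185,-400,70,0,0,0.4],[0,185,-575,70,0,0,0.4],[0,185,-575,70,0,0,0.4],[0,185,-575,70,0,0,0.4],[0,185,-575,70,0,0,0.4],[0,185,-575,70,0,0,0.4],[0,185,-575,70,0,0,0.4]]}}

```text
clock: 1.2
position: [0.4014, 0.1083, 0.2949]
ee_rot: [0.001, 1.0, 0.0, 0.0]
ft_force: [0.0, -0.1, 0.0]
grip_width: 0.998
grasp_force: 0.0
```

{"method": "step_arm", "body": {"moves": [[0,0,0,0,0,0,0],[0,0,0,0,0,0,0]]}}

```text
clock: 1.4
position: [0.4015, 0.1097, 0.2949]
ee_rot: [0.003, 1.0, 0.0, 0.0]
ft_force: [0.3, 0.4, 0.2]
grip_width: 1.002
grasp_force: 0.0
```

{"method": "step_arm", "body": {"moves": [[0,20,-50,5,0,0,0],[0,30,-110,5,0,0,0],[0,30,-110,5,0,0,0],[0,30,-110,5,0,0,0],[0,30,-110,5,0,0,0]]}}

```text
clock: 1.9
position: [0.4313, 0.0021, 0.2995]
ee_rot: [0.0, 1.0, 0.0, -0.0]
ft_force: [-0.7, 0.3, -0.7]
grip_width: 0.995
grasp_force: 0.0
```

```bash
python3 - <<'E'
from h import *
c=cam('wrist'); cv2.imwrite('pics/w1.png',cv2.rotate(c['image'],cv2.ROTATE_180)); print(manip.get_obs()['position'],c['C'])
E
```

```text
[0.43121528 0.00240542 0.29948731] [0.36431955 0.00221136 0.44122671]
```

View pics/w1.png

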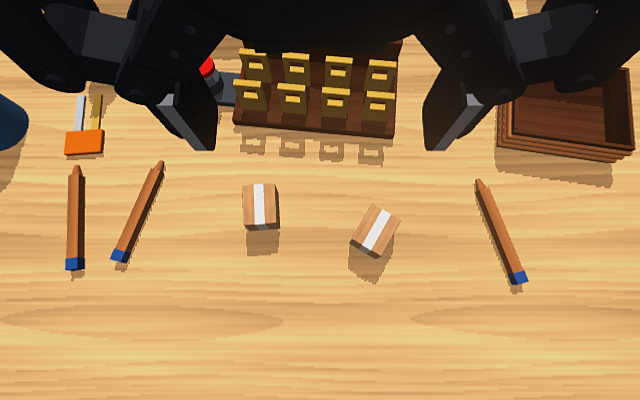

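The rotated wrist view shows box0 at (260,207) and box1 at (376,231), with pegs at (75,218), (138,212) and (500,232). The rack front eyelets run from (250,95) to (380,107). I'll zoom in on the boxes and measure the pegs by colour.

```bash
cat >> h.py <<'E'
def pegs(c,zc=.007):
    """blue-cap based peg finder: returns list of (centre xy, yaw, length)"""
    im=c['image']; hsv=cv2.cvtColor(im,cv2.COLOR_BGR2HSV); out=[]
    m=((hsv[...,0]<13)&(hsv[...,1]>125)&(hsv[...,2]>60)|(hsv[...,0]>105)&(hsv[...,0]<125)&(hsv[...,1]>150)&(hsv[...,2]>40)).astype(np.uint8)
    m=cv2.morphologyEx(m,cv2.MORPH_CLOSE,np.ones((3,3)))
    for k in cv2.findContours(m,0,2)[0]:
        if cv2.contourArea(k)<150: continue
        P=ray(c,k.reshape(-1,2),zc)[:,:2]
        (a,b),(w,h),_=cv2.minAreaRect((P*1000).astype(np.float32))
        out.append((round(a),round(b),round(w),round(h),cv2.boundingRect(k)))
    return m,out
E
python3 - <<'E'
from h import *
c=cam('wrist'); m,o=pegs(c)
for q in o: print(q)
z=cv2.rotate(c['image'],cv2.ROTATE_180)
cv2.imwrite('pics/w2.png',np.vstack([cv2.resize(z[175:275,230:430],None,fx=4,fy=4,interpolation=2)[:,:], cv2.resize(cv2.cvtColor(cv2.rotate(m,1)*255,cv2.COLOR_GRAY2BGR),(320,200)).repeat(1,0) if 0 else np.zeros((1,800,3),np.uint8)]))
E
```

```text
(686, 166, 22, 33, (425, 322, 16, 22))
(673, 6, 21, 37, (315, 313, 15, 23))
(647, 7, 227, 119, (242, 264, 165, 76))
(622, -344, 186, 156, (4, 237, 139, 96))
(473, 236, 21, 139, (476, 138, 54, 101))
(465, 318, 140, 22, (555, 130, 19, 105))
(445, -226, 139, 20, (112, 116, 52, 104))
```

View pics/w2.png

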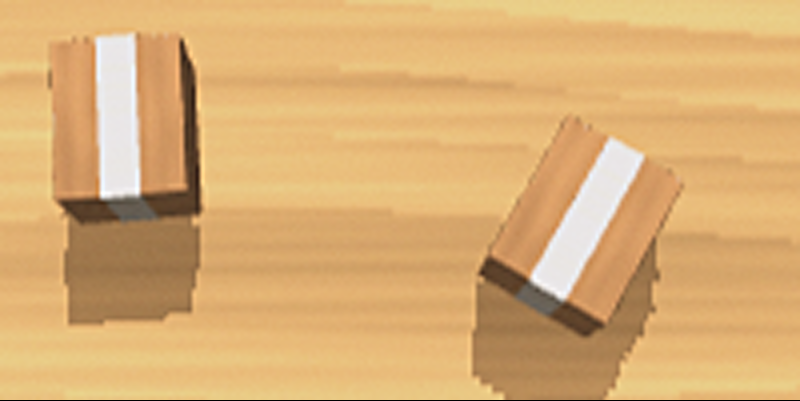

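```bash
python3 - <<'E'
from h import *
c=cam('wrist')
def f(pts,z,s=4,o=(230,175)):
    p=np.array(pts,float)/s+o; return ray(c,np.array([639,399])-p,z)[:,:2]*1000
for pts in ([(52,42),(182,38),(187,192),(58,198)],[(570,117),(682,183),(607,322),(490,258)]):
    P=f(pts,.04); v=(P[0]-P[3])+(P[1]-P[2]); print(P.mean(0).round(1),np.degrees(np.arctan2(v[1],v[0])).round(1),np.linalg.norm(P-np.roll(P,1,0),axis=1).round(1))
E
```

```text
[470.   74.6] 4.5 [48.9 39.8 48.2 38.3]
[438.5 -65.3] -30.5 [49.7 38.4 47.8 38.4]
```

```bash
python3 - <<'E'
from h import *
print(manip.get_obs()['joint_pos'].round(2))
E
```

```text
[-0.6  -0.17  0.43  1.84  0.07  1.46  1.39]
```

{"method": "step_arm", "body": {"moves": [[0,20,40,-40,0,0,0.08],[0,39,72,-90,0,0,0.08],[0,39,72,-140,0,0,0.08],[0,39,72,-190,0,0,0.08],[0,39,72,-235,0,0,0.08],[0,39,72,-260,0,0,0.08],[0,39,72,-285,0,0,0.08],[0,39,72,-290,0,0,0.08],[0,39,72,-290,0,0,0.08]]}}

```text
clock: 2.95
position: [0.47, 0.073, 0.0095]
ee_rot: [-0.039, 0.999, -0.0, -0.001]
ft_force: [0.3, 0.4, 0.2]
grip_width: 1.001
grasp_force: 0.0
```

{"method": "step_arm", "body": {"moves": [[0.6,0,0,0,0,0,0],[0.8,0,0,0,0,0,0],[0.8,0,0,0,0,0,0],[0.8,0,0,0,0,0,0],[0.8,0,0,0,0,0,0],[0.8,0,0,20,0,0,0],[0.8,0,0,60,0,0,0],[0.8,0,0,100,0,0,0],[0.8,0,0,120,0,0,0],[0.8,0,0,120,0,0,0]], "grip_force": 30}}

```text
clock: 3.95
position: [0.4723, 0.073, 0.1331]
ee_rot: [-0.038, 0.999, 0.001, 0.003]
ft_force: [0.3, 0.9, -1.3]
grip_width: 0.462
grasp_force: 30.6
```

{"method": "step_arm", "body": {"moves": [[0.8,10,-30,20,0,0,-0.15],[0.8,20,-70,20,0,0,-0.3],[0.8,30,-110,20,0,0,-0.45],[0.8,40,-150,20,0,0,-0.6],[0.8,55,-190,20,0,0,-0.75],[0.8,70,-230,20,0,0,-0.9],[0.8,85,-260,20,0,0,-1.05],[0.8,90,-270,20,0,0,-1.2],[0.8,90,-270,20,0,0,-1.35],[0.8,90,-270,20,0,0,-1.35]]}}

```text
clock: 4.95
position: [0.5599, -0.1979, 0.1486]
ee_rot: [0.596, 0.803, -0.001, -0.001]
ft_force: [-1.0, 1.1, -0.5]
grip_width: 0.46
grasp_force: 30.6
```

```bash
python3 - <<'E'
from h import *
o=manip.get_obs();print(o['position'],R.from_quat(o['ee_rot']).as_matrix()[:,1],o['grip_width'],o['joint_pos'].round(2))
c=cam('top'); cv2.imwrite('pics/t2.png',cv2.resize(c['image'][140:280,200:460],None,fx=3,fy=3,interpolation=2))
E
```

```text
[ 0.55988385 -0.197923    0.14861109] [ 0.95687587  0.29049217 -0.00169245] 0.46017718959579296 [-0.35  0.4   0.77  1.69 -0.3   1.18  0.79]
```

View pics/t2.png

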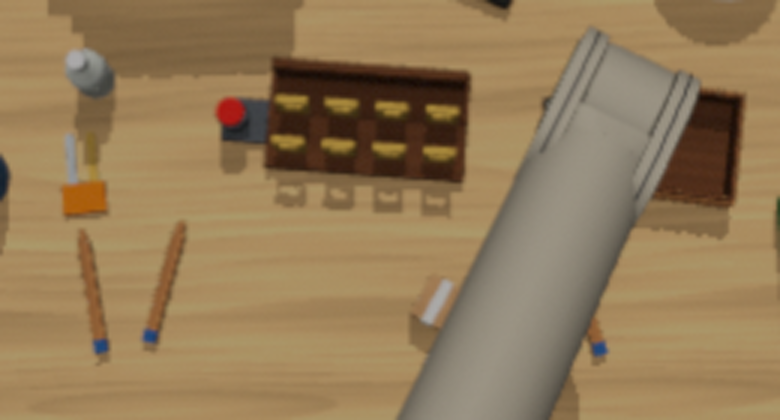

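The zoomed top view shows the arm over the basket, with its right edge near (735,145), and the pegs unmoved. I'll refine the basket and eyelets from the stored first top image.

```bash
python3 - <<'E'
from h import *
c=cam('top'); im=cv2.imread('pics/top0.png')
s=im[150:220,270:460]; hsv=cv2.cvtColor(s,cv2.COLOR_BGR2HSV)
m=(hsv[...,2]<105).astype(np.uint8); m=cv2.morphologyEx(m,cv2.MORPH_OPEN,np.ones((3,3)))
for k in cv2.findContours(m,0,2)[0]:
    if cv2.contourArea(k)<300: continue
    b=cv2.boxPoints(cv2.minAreaRect(k))+[270,150]; print(b.round(1).tolist())
    for z in(.045,): 
        P=ray(c,b,z)*1000; print(P[:,:2].round().tolist(),P.mean(0).round(),np.linalg.norm(P-np.roll(P,1,0),axis=1).round())
h=cv2.cvtColor(im,cv2.COLOR_BGR2HSV)
m=((h[...,0]>18)&(h[...,0]<32)&(h[...,1]>150)&(h[...,2]>90)).astype(np.uint8); m[:,:285]=0;m[:,362:]=0;m[:165]=0;m[205:]=0
n,l,st,ce=cv2.connectedComponentsWithStats(m)
for i in range(1,n):
    if st[i,4]>8: print('eye',ce[i].round(1),st[i],(ray(c,ce[i],.070)*1000).round()[0,:2])
m=(((h[...,0]<6)|(h[...,0]>174))&(h[...,1]>180)&(h[...,2]>90)).astype(np.uint8);m[:,:265]=0;m[:,290:]=0
q=np.argwhere(m)[:,::-1].mean(0);print('latch',q,ray(c,q,.057))
E
```

```text
[[397.4, 203.2], [402.4, 165.5], [448.4, 171.5], [443.4, 209.2]]
[[556.0, -238.0], [681.0, -261.0], [657.0, -412.0], [532.0, -388.0]] [ 607. -325.   45.] [151. 127. 153. 127.]
[[273.0, 194.7], [275.9, 157.5], [356.6, 163.7], [353.8, 200.9]]
[[596.0, 169.0], [722.0, 158.0], [692.0, -110.0], [568.0, -96.0]] [645.  30.  45.] [266. 126. 270. 125.]
eye [297.  173.6] [292 171  11   6  47] [660.  87.]
eye [313.5 174.6] [308 173  12   5  45] [655.  33.]
eye [330.  175.8] [325 174  11   5  46] [649. -21.]
eye [346.9 176.9] [342 175  11   5  47] [644. -75.]
eye [295.5 186.9] [290 185  12   5  45] [616.  92.]
eye [312.1 188.1] [307 186  12   5  43] [610.  39.]
eye [329.1 189.3] [324 187  11   6  43] [605. -16.]
eye [346.  190.7] [341 189  11   5  44] [599. -71.]
latch [276.21311475 176.83606557] [[0.65346027 0.15621685 0.057     ]]
```

{"method": "step_arm", "body": {"moves": [[0.8,15,-30,0,0,0,-0.15],[0.8,35,-65,0,0,0,-0.3],[0.8,52,-95,0,0,0,-0.425],[0.8,52,-95,-10,0,0,-0.425],[0.8,52,-95,-50,0,0,-0.425],[0.8,52,-95,-90,0,0,-0.425],[0.8,52,-95,-115,0,0,-0.425],[0.8,52,-95,-128,0,0,-0.425],[0.8,52,-95,-129,0,0,-0.425],[0.8,52,-95,-129,0,0,-0.425]]}}

```text
clock: 6.05
position: [0.6129, -0.2926, 0.0218]
ee_rot: [0.75, 0.661, 0.0, 0.001]
ft_force: [1.0, -0.6, -0.2]
grip_width: 0.462
grasp_force: 30.7
```

{"method": "step_arm", "body": {"moves": [[0.35,0,0,-3,0,0,0],[0.3,0,0,-3,0,0,0],[0.3,0,0,-3,0,0,0],[0.3,0,0,20,0,0,0],[0.3,0,0,60,0,0,0],[0.3,0,0,110,0,0,0],[0.1,0,0,130,0,0,0.1],[0,-30,40,130,0,0,0.25],[0,-60,80,130,0,0,0.4],[0,-90,120,130,0,0,0.55]]}}

```text
clock: 7.05
position: [0.5213, -0.1715, 0.1507]
ee_rot: [0.54, 0.841, 0.0, 0.0]
ft_force: [0.6, 0.7, 1.0]
grip_width: 1.002
grasp_force: 0.0
```

```bash
python3 - <<'E'
from h import *
c=cam('wrist'); cv2.imwrite('pics/w3.png',c['image']); o=manip.get_obs(); print(o['position'],R.from_quat(o['ee_rot']).as_matrix()[:,1])
E
```

```text
[ 0.51660159 -0.16475514  0.1491232 ] [ 0.90367007  0.42822721 -0.00136428]
```

View pics/w3.png

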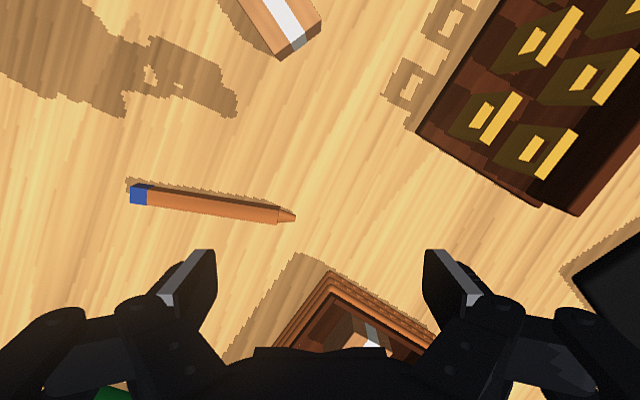

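Box0 sits in the basket near (370,335), and peg C is at (210,205). Next I'll go over box1 and check it by its white tape.

{"method": "step_arm", "body": {"moves": [[0,-20,25,0,0,0,0.15],[0,-40,50,0,0,0,0.3],[0,-60,75,0,0,0,0.45],[0,-78,100,0,0,0,0.595],[0,-78,100,0,0,0,0.595],[0,-78,100,0,0,0,0.595]]}}

```text
clock: 7.7
position: [0.4447, -0.0724, 0.1513]
ee_rot: [0.273, 0.962, 0.001, 0.001]
ft_force: [-0.2, -0.7, 0.9]
grip_width: 0.999
grasp_force: 0.0
```

```bash
python3 - <<'E'
from h import *
o=manip.get_obs();c=cam('wrist'); im=c['image']; h=cv2.cvtColor(im,cv2.COLOR_BGR2HSV)
m=((h[...,1]<40)&(h[...,2]>170)).astype(np.uint8)
for k in cv2.findContours(m,0,2)[0]:
    if cv2.contourArea(k)<200: continue
    P=ray(c,k.reshape(-1,2),.04)[:,:2]*1000; r=cv2.minAreaRect(P.astype(np.float32));b=cv2.boxPoints(r); print(r,b.round().tolist())
print(o['position'],R.from_quat(o['ee_rot']).as_matrix()[:,1]); print(pegs(c)[1])
cv2.imwrite('pics/w4.png',im)
E
```

```text
((439.3459777832031, -64.9630355834961), (11.484296798706055, 50.35206604003906), 58.80568313598633) [[415.0, -57.0], [458.0, -83.0], [464.0, -73.0], [421.0, -47.0]]
[ 0.44466287 -0.07240517  0.15129826] [0.52553634 0.85076927 0.00178959]
[(604, -96, 39, 50, (370, 312, 43, 48)), (608, -55, 15, 48, (415, 295, 26, 43)), (498, -209, 27, 25, (210, 290, 29, 30)), (608, 13, 18, 35, (476, 266, 30, 31)), (625, 66, 25, 56, (532, 242, 41, 50)), (409, -236, 65, 22, (106, 220, 73, 55)), (618, 118, 14, 33, (594, 218, 23, 32))]
```

{"method": "step_arm", "body": {"moves": [[0,-5,7,-40,0,0,0.01],[0,-5,7,-85,0,0,0.01],[0,-5,7,-125,0,0,0.01],[0,-5,7,-142,0,0,0.01],[0,-5,7,-142,0,0,0.01],[0.5,-5,7,-142,0,0,0.01],[0.8,-5,7,-142,0,0,0.01],[0.8,-5,7,-142,0,0,0.01],[0.8,-5,7,-142,0,0,0.01],[0.8,-5,7,-142,0,0,0.01]], "grip_force": 30}}

```text
clock: 8.75
position: [0.4405, -0.0656, 0.0099]
ee_rot: [0.268, 0.963, 0.001, 0.001]
ft_force: [-1.0, 0.6, 6.7]
grip_width: 0.465
grasp_force: 30.1
```

{"method": "step_arm", "body": {"moves": [[0.8,0,0,20,0,0,0],[0.8,0,0,60,0,0,0],[0.8,0,0,110,0,0,0],[0.8,20,-35,135,0,0,-0.15],[0.8,40,-75,135,0,0,-0.3],[0.8,60,-115,135,0,0,-0.45],[0.8,80,-155,135,0,0,-0.6],[0.8,100,-195,135,0,0,-0.75],[0.8,120,-235,135,0,0,-0.9],[0.8,140,-270,135,0,0,-1.05]]}}

```text
clock: 9.75
position: [0.5801, -0.3374, 0.1442]
ee_rot: [0.717, 0.697, 0.0, 0.0]
ft_force: [0.7, 0.2, -0.7]
grip_width: 0.463
grasp_force: 30.7
```

{"method": "step_arm", "body": {"moves": [[0.8,24,-20,0,0,0,-0.1],[0.8,24,-20,0,0,0,-0.1],[0.8,24,-20,-40,0,0,-0.1],[0.8,24,-20,-80,0,0,-0.1],[0.8,24,-20,-110,0,0,-0.1],[0.8,24,-20,-123,0,0,-0.1],[0.8,24,-20,-123,0,0,-0.1],[0.3,24,-20,-125,0,0,-0.1],[0.3,24,-20,-125,0,0,-0.1],[0.3,24,-20,-125,0,0,-0.1]]}}

```text
clock: 10.75
position: [0.6041, -0.356, 0.0203]
ee_rot: [0.749, 0.663, 0.0, 0.001]
ft_force: [0.1, -0.5, 0.1]
grip_width: 0.7
grasp_force: 0.0
```

{"method": "step_arm", "body": {"moves": [[0.3,0,0,30,0,0,0],[0.3,0,0,80,0,0,0],[0.3,-20,10,130,0,0,0],[0,-50,30,160,0,0,0],[0,-60,60,180,0,0,0.15],[0,-70,70,200,0,0,0.3],[0,-90,90,200,0,0,0.45],[0,-110,110,200,0,0,0.6],[0,-130,120,200,0,0,0.75],[0,-140,120,200,0,0,0.9]]}}

```text
clock: 11.75
position: [0.4624, -0.2345, 0.2194]
ee_rot: [0.383, 0.924, 0.001, 0.0]
ft_force: [-0.3, -0.1, 0.2]
grip_width: 1.0
grasp_force: 0.0
```

```bash
python3 - <<'E'
from h import *
o=manip.get_obs();c=cam('wrist');print(o['position'],R.from_quat(o['ee_rot']).as_matrix()[:,1]); print(pegs(c)[1])
t=cam('top')
cv2.imwrite('pics/w5.png',np.vstack([c['image'],np.hstack([cv2.resize(t['image'][150:270,200:460],(520,240))]+[np.zeros((240,120,3),np.uint8)])])[:600])
E
```

```text
[ 0.46238653 -0.23446726  0.21936203] [0.70722659 0.70698187 0.00268011]
[(618, -337, 174, 146, (265, 238, 175, 109)), (740, -55, 67, 12, (584, 210, 56, 44)), (446, -226, 140, 15, (250, 114, 123, 74)), (644, -70, 69, 126, (493, 113, 77, 130)), (607, 13, 24, 35, (582, 76, 37, 30))]
```

View pics/w5.png

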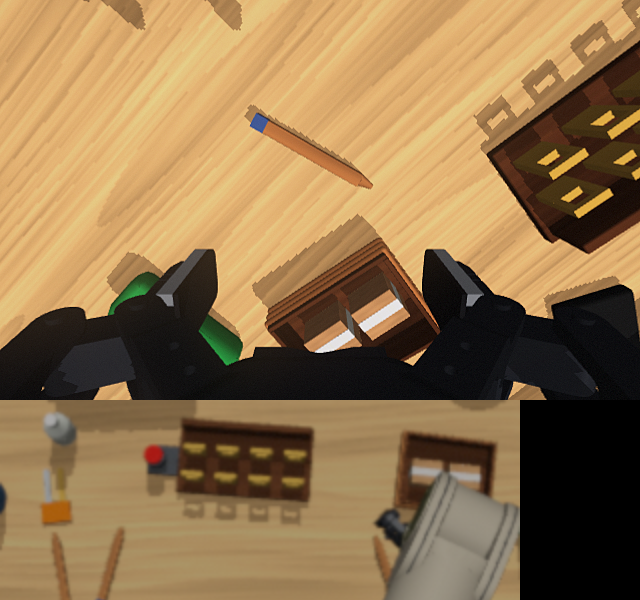

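Both boxes lie side by side in the basket, near (335,340) and (390,300), with their white tapes visible. Next is a look straight down on the rack.

{"method": "step_arm", "body": {"moves": [[0,15,30,0,0,0,0.15],[0,40,70,0,0,0,0.3],[0,65,110,0,0,0,0.45],[0,90,150,0,0,0,0.6],[0,115,190,0,0,0,0.75],[0,135,230,0,0,0,0.8],[0,145,250,0,0,0,0.8],[0,145,250,0,0,0,0.8],[0,145,250,0,0,0,0.8]]}}

```text
clock: 12.75
position: [0.6087, 0.0136, 0.2185]
ee_rot: [-0.002, 1.0, -0.0, -0.0]
ft_force: [-0.3, -0.8, 0.1]
grip_width: 0.999
grasp_force: 0.0
```

```bash
python3 - <<'E'
from h import *
o=manip.get_obs();c=cam('wrist');print(o['position'],R.from_quat(o['ee_rot']).as_matrix()[:,1]); print(c['C'])
np.save('rackcam.npy',dict(c),allow_pickle=True)
cv2.imwrite('pics/w6.png',cv2.rotate(c['image'],cv2.ROTATE_180))
E
```

```text
[0.60865012 0.01362837 0.21852768] [-3.43053260e-03  9.99993651e-01 -9.63958624e-04]
[0.54167445 0.01358229 0.36023278]
```

View pics/w6.png

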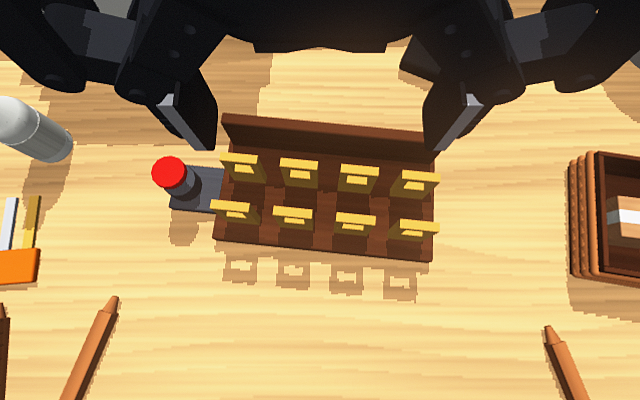

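The rack is seen from above. Its front eyelet tops are at about (232,208), (293,214), (355,220) and (416,228), the back row is at (240,160) to (420,180), and the red plunger is at (169,172).

```bash
python3 - <<'E'
from h import *
c=np.load('rackcam.npy',allow_pickle=True).item(); im=c['image']; h=cv2.cvtColor(im,cv2.COLOR_BGR2HSV)
m=((h[...,0]>20)&(h[...,0]<33)&(h[...,1]>130)&(h[...,2]>170)).astype(np.uint8)
L=[]
for k in cv2.findContours(m,0,2)[0]:
    if cv2.contourArea(k)<80: continue
    P=ray(c,k.reshape(-1,2),.072)[:,:2]*1000
    u,v=P@[-.1,-.995],P@[.995,-.1]   # along -y', along x'
    e=v>v.max()-7                     # the strip part is the far (x'+) part
    Q=P[e]; w=Q[:,1].max()-Q[:,1].min(); ctr=[(Q[:,0].max()+Q[:,0].min())/2,(Q[:,1].max()+Q[:,1].min())/2]
    L.append(ctr); print(np.round(ctr,1),w.round(1),P[:,0].max().round(1),P[:,0].min().round(1), cv2.boundingRect(k))
r=(((h[...,0]<6)|(h[...,0]>174))&(h[...,1]>200)&(h[...,2]>120)).astype(np.uint8)
q=np.argwhere(r)[:,::-1]; print('latch',len(q),ray(c,q.mean(0),.059)*1000)
E
```

```text
[661.3  87.7] 33.5 666.1 656.5 (383, 237, 38, 11)
[655.7  32.7] 33.3 660.5 651.0 (322, 231, 38, 11)
[650.3  81.7] 15.6 653.7 647.0 (387, 227, 18, 8)
[650.2 -21.9] 33.1 654.9 645.4 (261, 225, 38, 11)
[645.7  31.6] 16.9 649.0 642.4 (330, 222, 20, 8)
[644.2 -76.8] 33.0 648.4 639.1 (199, 218, 39, 11)
[640.3 -19. ] 16.9 643.5 637.0 (273, 216, 20, 8)
[634.8 -68.6] 16.0 638.1 631.6 (217, 210, 19, 8)
[616.6  92.1] 33.1 621.1 611.3 (391, 188, 39, 12)
[611.   37.5] 32.9 615.8 606.1 (328, 182, 39, 12)
[605.  -16.8] 32.7 609.8 600.2 (265, 175, 39, 12)
[599.5 -71.8] 33.5 603.8 594.3 (200, 168, 40, 12)
[594.2 260.7] 8.0 595.9 579.8 (606, 152, 12, 20)
latch 809 [[652.25601375 155.11697508  59.        ]]
```

{"method": "step_arm", "body": {"moves": [[0,-30,-35,0,0,0,0.1],[0,-65,-75,0,0,0,0.2],[0,-100,-115,-20,0,0,0.25],[0,-130,-155,-40,0,0,0.25],[0,-160,-195,-60,0,0,0.25],[0,-189,-239,-70,0,0,0.25],[0.4,-189,-239,-70,0,0,0.25],[0.4,-189,-239,-70,0,0,0.25],[0.4,-189,-239,-70,0,0,0.25]]}}

```text
clock: 13.7
position: [0.4189, -0.2253, 0.149]
ee_rot: [-0.126, 0.992, 0.0, 0.0]
ft_force: [0.7, -0.1, 0.8]
grip_width: 0.6
grasp_force: 0.0
```

```bash
cat >> h.py <<'E'
def pegpose(c,z=.010):
    m,_=pegs(c); hsv=cv2.cvtColor(c['image'],cv2.COLOR_BGR2HSV)
    b=((hsv[...,0]>105)&(hsv[...,0]<125)&(hsv[...,1]>150)&(hsv[...,2]>40)).astype(np.uint8)
    for k in cv2.findContours(m,0,2)[0]:
        P=ray(c,k.reshape(-1,2),z)[:,:2]*1000
        (a,_),(w,h),_=r=cv2.minAreaRect(P.astype(np.float32))
        if not(120<max(w,h)<150 and min(w,h)<26): continue
        mk=np.zeros_like(m); cv2.drawContours(mk,[k],-1,1,-1); q=np.argwhere(mk&b)[:,::-1]
        if len(q)<8: continue
        B=ray(c,q,z)[:,:2].mean(0)*1000; ctr=np.array(r[0]); bx=cv2.boxPoints(r); e=bx[1]-bx[0]; f=bx[2]-bx[1]; e=e if np.hypot(*e)>np.hypot(*f) else f
        d=e/np.hypot(*e); d=d if d@(ctr-B)>0 else -d
        print('peg ctr',ctr.round(1),'size',np.round([w,h],1),'yaw',np.arctan2(d[1],d[0]).round(3),'grip',(ctr-35*d).round(1),'nose',(ctr+70*d).round(1))
def state():
    o=manip.get_obs(); y=R.from_quat(o['ee_rot']).as_matrix()[:,1]; print('tcp',(o['position']*1000).round(1),'tool yaw(y-90)',(np.arctan2(y[1],y[0])-np.pi/2).round(3),'w',round(o['grip_width']*85,1),'q',o['joint_pos'].round(2),'t',o['clock'])
E
python3 - <<'E'
from h import *
state(); pegpose(cam('wrist')); pegpose(cam('top'))
E
```

```text
tcp [ 418.9 -225.3  149. ] tool yaw(y-90) 0.253 w 51.0 q [-0.37  0.06  0.81  1.98 -0.05  1.12  2.28] t 13.7
peg ctr [ 445.2 -226.4] size [137.8  14. ] yaw 0.264 grip [ 411.4 -235.5] nose [ 512.8 -208.1]
```

{"method": "step_arm", "body": {"moves": [[0.4,-7,-10,-40,0,0,0.01],[0.4,-7,-10,-85,0,0,0.01],[0.4,-7,-10,-125,0,0,0.01],[0.4,-7,-10,-143,0,0,0.01],[0.4,-7,-10,-146,0,0,0.01],[0.4,-7,-10,-146,0,0,0.01],[1,-7,-10,-146,0,0,0.01],[1,-7,-10,-146,0,0,0.01],[1,-7,-10,-146,0,0,0.01],[1,-7,-10,-146,0,0,0.01]], "grip_force": 50}}

```text
clock: 14.8
position: [0.4134, -0.2347, 0.0039]
ee_rot: [-0.133, 0.991, -0.0, 0.001]
ft_force: [-1.4, 0.9, 9.1]
grip_width: 0.142
grasp_force: 49.3
```

{"method": "step_arm", "body": {"moves": [[1,0,0,15,0,0,0],[1,0,0,48,0,0,-0.05],[1,10,25,48,0,0,-0.15],[1,25,65,48,0,0,-0.25],[1,40,105,48,0,0,-0.372],[1,55,145,48,0,0,-0.372],[1,63,176,48,0,0,-0.372],[1,63,176,48,0,0,-0.372],[1,63,176,48,0,0,-0.372],[1,63,176,48,0,0,-0.372]]}}

```text
clock: 15.8
position: [0.4752, -0.0597, 0.051]
ee_rot: [0.053, 0.999, 0.0, 0.0]
ft_force: [-0.2, -0.7, -0.6]
grip_width: 0.142
grasp_force: 49.2
```

```bash
python3 - <<'E'
from h import *
state(); print(manip.get_obs()['grasp_force'])
t=cam('top'); s=cam('scene')
for c,n in((t,'t'),(s,'s')):
    P=np.array([[599.5,-71.8,55],[476.2,-59,55],[579.6,-69.8,55]])/1000
    q=proj(c,P); print(q.round(0).tolist())
    im=c['image'].copy(); 
    x,y=q[2].astype(int); cr=im[y-60:y+60,x-60:x+60]; cv2.imwrite(f'pics/z{n}.png',cv2.resize(cr,(400,400),interpolation=2))
cv2.imwrite('pics/z1.png',np.hstack([cv2.imread('pics/zt.png'),cv2.imread('pics/zs.png')]))
c=cam('wrist'); cv2.imwrite('pics/w7.png',c['image'])
E
```

```text
tcp [475.2 -59.7  51. ] tool yaw(y-90) -0.106 w 12.1 q [-0.66  0.25  0.77  2.06 -0.22  0.9   1.69] t 15.8
49.20284986495972
[[346.0, 191.0], [343.0, 229.0], [346.0, 197.0]]
[[291.0, 187.0], [324.0, 169.0], [297.0, 184.0]]
```

View pics/z1.png

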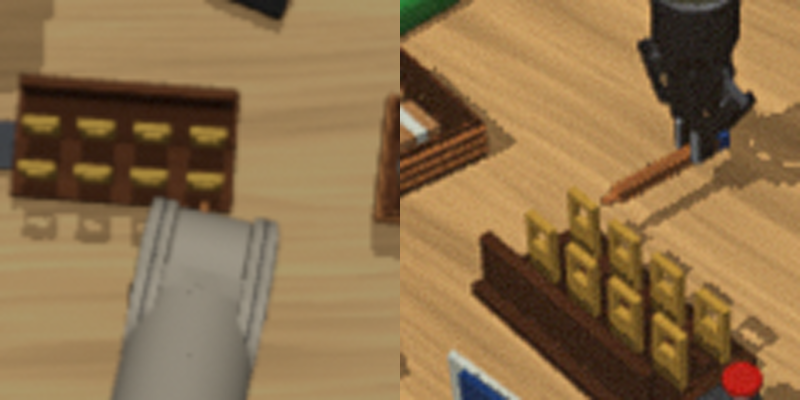

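The scene crop shows the nose at about (298,184) in the full image, within 2 px of its predicted place in front of lane 0. I'll insert it in steps.

{"method": "step_arm", "body": {"moves": [[1,0,1,1,0,0,0],[1,15,-0.6,1,0,0,0],[1,30,-2.2,1,0,0,0],[1,45,-3.8,1,0,0,0],[1,60,-5.4,1,0,0,0],[1,70,-6.4,1,0,0,0],[1,80,-7.4,1,0,0,0],[1,88,-8.2,1,0,0,0],[1,88,-8.2,1,0,0,0]]}}

```text
clock: 16.85
position: [0.5641, -0.0669, 0.0517]
ee_rot: [0.052, 0.999, -0.0, 0.0]
ft_force: [0.1, 0.4, 0.7]
grip_width: 0.141
grasp_force: 49.2
```

{"method": "step_arm", "body": {"moves": [[1,3,-0.3,0,0,0,0],[1,6,-0.6,0,0,0,0],[1,9,-0.9,0,0,0,0],[1,11,-1.1,0,0,0,0],[1,11,-1.1,0,0,0,0]]}}

```text
clock: 17.35
position: [0.5746, -0.0679, 0.0517]
ee_rot: [0.052, 0.999, 0.0, 0.0]
ft_force: [-0.3, 0.2, 1.1]
grip_width: 0.143
grasp_force: 49.2
```

{"method": "step_arm", "body": {"moves": [[1,1,-0.1,0,0,0,0],[1,2,-0.2,0,0,0,0],[1,2,-0.2,0,0,0,0]]}}

```text
clock: 17.65
position: [0.5764, -0.068, 0.0517]
ee_rot: [0.052, 0.999, 0.0, -0.0]
ft_force: [0.1, -0.0, -0.5]
grip_width: 0.147
grasp_force: 49.2
```

{"method": "step_arm", "body": {"moves": [[1,1,-0.1,0,0,0,0],[1,2,-0.2,0,0,0,0],[1,2,-0.2,0,0,0,0]]}}

```text
clock: 17.95
position: [0.5766, -0.0681, 0.051]
ee_rot: [0.052, 0.999, 0.0, -0.002]
ft_force: [-7.1, 0.5, 1.9]
grip_width: 0.145
grasp_force: 49.4
```

{"method": "step_arm", "body": {"moves": [[0.5,-1,0,0,0,0,0],[0.5,-1,0,0,0,0,0],[0.5,-1,0,0,0,0,0],[0.5,-2,0,30,0,0,0],[0.4,-2,0,70,0,0,0],[0.4,-20,30,99,0,0,-0.1],[0.4,-40,70,99,0,0,-0.18],[0.4,-60,115,99,0,0,-0.18],[0.4,-80,160,99,0,0,-0.18],[0.4,-95,200,99,0,0,-0.18]]}}

```text
clock: 18.95
position: [0.4822, 0.134, 0.1511]
ee_rot: [0.141, 0.99, 0.001, 0.0]
ft_force: [-0.1, 0.6, 0.3]
grip_width: 0.602
grasp_force: 0.0
```

{"method": "step_arm", "body": {"moves": [[0.4,-10,40,0,0,0,0],[0.4,-25,80,0,0,0,0],[0.4,-37,108,0,0,0,0],[0.4,-37,108,0,0,0,0],[0.4,-37,108,0,0,0,0]]}}

```text
clock: 19.45
position: [0.4465, 0.2399, 0.1508]
ee_rot: [0.141, 0.99, 0.0, 0.0]
ft_force: [0.8, -0.2, 1.0]
grip_width: 0.606
grasp_force: 0.0
```

```bash
python3 - <<'E'
from h import *
state(); c=cam('wrist');pegpose(c); t=cam('top'); 
cv2.imwrite('pics/z2.png',np.vstack([c['image'][:250],cv2.resize(t['image'][150:260,210:430],(640,320),interpolation=2)]))
E
```

```text
tcp [446.5 239.9 150.8] tool yaw(y-90) -0.284 w 51.5 q [-1.18  0.14  0.65  1.9  -0.09  1.13  0.79] t 19.45
peg ctr [472.5 236. ] size [ 13.9 137.8] yaw -0.28 grip [438.9 245.7] nose [539.8 216.6]
peg ctr [464.  318.3] size [138.3  15.6] yaw 0.162 grip [429.5 312.6] nose [533.1 329.6]
```

View pics/z2.png

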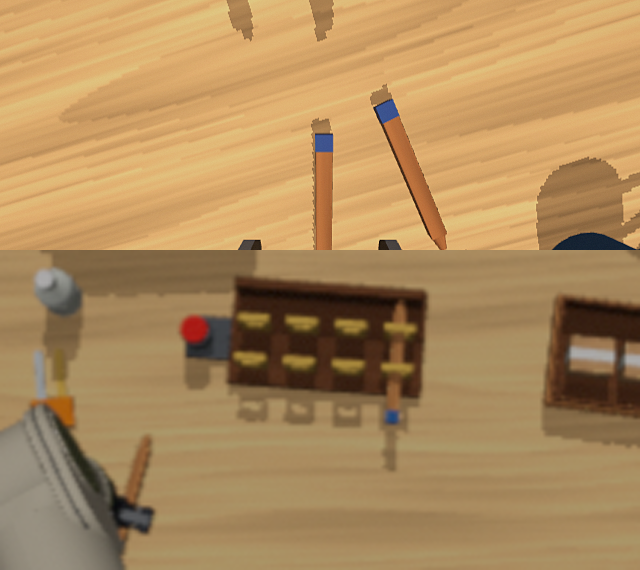

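The peg in lane 0 runs through both eyelets to the stop board, with its blue cap at (392,417) in the lower panel. Next I'll grip peg B.

{"method": "step_arm", "body": {"moves": [[0.4,-8,6,-40,0,0,0],[0.4,-8,6,-85,0,0,0],[0.4,-8,6,-125,0,0,0],[0.4,-8,6,-145,0,0,0],[0.4,-8,6,-147,0,0,0],[0.4,-8,6,-147,0,0,0],[1,-8,6,-147,0,0,0],[1,-8,6,-147,0,0,0],[1,-8,6,-147,0,0,0],[1,-8,6,-147,0,0,0]], "grip_force": 50}}

```text
clock: 20.55
position: [0.4391, 0.2463, 0.005]
ee_rot: [0.142, 0.99, 0.001, 0.001]
ft_force: [-1.7, -1.0, 9.5]
grip_width: 0.142
grasp_force: 49.4
```

{"method": "step_arm", "body": {"moves": [[1,0,0,15,0,0,0],[1,0,-20,48,0,0,0.05],[1,5,-60,48,0,0,0.12],[1,10,-100,48,0,0,0.18],[1,20,-140,48,0,0,0.18],[1,30,-175,48,0,0,0.18],[1,48,-196,48,0,0,0.18],[1,48,-196,48,0,0,0.18],[1,48,-196,48,0,0,0.18]]}}

```text
clock: 21.45
position: [0.4866, 0.0496, 0.052]
ee_rot: [0.053, 0.999, 0.0, 0.0]
ft_force: [-0.3, 0.6, -0.3]
grip_width: 0.146
grasp_force: 49.0
```

```bash
cat >> h.py <<'E'
def check(n):
    """scene view: nose expected 105 mm ahead of TCP along tool, height 55; saves crop centred there"""
    state(); o=manip.get_obs(); M=R.from_quat(o['ee_rot']).as_matrix(); P=o['position']-M[:,0]*.105; P[2]=.055
    s=cam('scene'); q=proj(s,P)[0]; x,y=q.astype(int); print('nose exp',P,q)
    a=cv2.resize(s['image'][y-30:y+30,x-40:x+40],(480,360),interpolation=2); cv2.circle(a,(int((q[0]-x+40)*6),int((q[1]-y+30)*6)),4,(0,255,0),1); cv2.imwrite(n,a)
E
python3 -c "
from h import *
check('pics/z3.png')"
```

```text
tcp [486.6  49.6  52. ] tool yaw(y-90) -0.106 w 12.4 q [-0.83  0.27  0.71  2.04 -0.22  0.91  1.46] t 21.45
nose exp [0.59096984 0.03852044 0.055     ] [321.48112231 203.70070121]
```

View pics/z3.png

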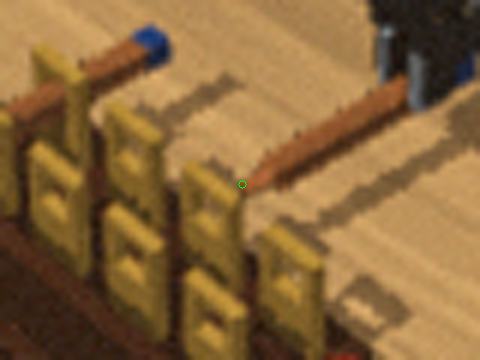

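The nose is at crop (245,183), matching the prediction (242,184), so I'll insert into lane 2.

{"method": "step_arm", "body": {"moves": [[1,0,1,1,0,0,0],[1,15,-0.6,1,0,0,0],[1,30,-2.2,1,0,0,0],[1,45,-3.8,1,0,0,0],[1,60,-5.4,1,0,0,0],[1,75,-6.9,1,0,0,0],[1,88,-8.2,1,0,0,0],[1,94,-8.9,1,0,0,0],[1,97,-9.2,1,0,0,0],[1,97,-9.2,1,0,0,0]]}}

```text
clock: 22.5
position: [0.5831, 0.041, 0.0526]
ee_rot: [0.052, 0.999, 0.0, -0.0]
ft_force: [-0.5, 0.2, -0.8]
grip_width: 0.144
grasp_force: 49.0
```

{"method": "step_arm", "body": {"moves": [[1,1,-0.1,0,0,0,0],[1,2,-0.2,0,0,0,0],[1,2,-0.2,0,0,0,0]]}}

```text
clock: 22.8
position: [0.5853, 0.0404, 0.0528]
ee_rot: [0.052, 0.999, 0.0, 0.0]
ft_force: [-0.3, 0.5, 0.0]
grip_width: 0.144
grasp_force: 49.0
```

{"method": "step_arm", "body": {"moves": [[1,1,-0.1,0,0,0,0],[1,2,-0.2,0,0,0,0],[1,2,-0.2,0,0,0,0]]}}

```text
clock: 23.1
position: [0.586, 0.0403, 0.0521]
ee_rot: [0.052, 0.999, 0.0, -0.002]
ft_force: [-5.9, 0.9, 1.0]
grip_width: 0.145
grasp_force: 49.2
```

{"method": "step_arm", "body": {"moves": [[0.5,-1,0,0,0,0,0],[0.5,-1,0,0,0,0,0],[0.5,-1,0,0,0,0,0],[0.5,-2,0,30,0,0,0],[0.4,-2,0,70,0,0,0],[0.4,-25,30,98,0,0,0.1],[0.4,-50,70,98,0,0,0.2],[0.4,-75,110,98,0,0,0.27],[0.4,-95,150,98,0,0,0.27],[0.4,-110,190,98,0,0,0.27]]}}

```text
clock: 24.1
position: [0.4762, 0.2318, 0.1513]
ee_rot: [-0.083, 0.997, 0.001, 0.0]
ft_force: [1.4, -0.0, -0.3]
grip_width: 0.597
grasp_force: 0.0
```

{"method": "step_arm", "body": {"moves": [[0.4,-15,40,0,0,0,0],[0.4,-39,80,0,0,0,0],[0.4,-39,80,0,0,0,0],[0.4,-39,80,0,0,0,0]]}}

```text
clock: 24.5
position: [0.438, 0.311, 0.1508]
ee_rot: [-0.084, 0.996, 0.0, 0.0]
ft_force: [1.0, -0.0, 0.1]
grip_width: 0.6
grasp_force: 0.0
```

```bash
python3 - <<'E'
from h import *
state(); c=cam('wrist');pegpose(c); pegpose(cam('top'))
E
```

```text
tcp [438.  311.  150.8] tool yaw(y-90) 0.168 w 51.0 q [-1.17  0.21  0.53  1.82 -0.12  1.14  1.14] t 24.5
peg ctr [463.7 318.8] size [138.7  13.7] yaw 0.164 grip [429.1 313.1] nose [532.7 330.2]
```

{"method": "step_arm", "body": {"moves": [[0.4,-9,2,-40,0,0,0],[0.4,-9,2,-85,0,0,0],[0.4,-9,2,-125,0,0,0],[0.4,-9,2,-145,0,0,0],[0.4,-9,2,-147,0,0,0],[0.4,-9,2,-147,0,0,0],[1,-9,2,-147,0,0,0],[1,-9,2,-147,0,0,0],[1,-9,2,-147,0,0,0],[1,-9,2,-147,0,0,0]], "grip_force": 50}}

```text
clock: 25.6
position: [0.4301, 0.3128, 0.0051]
ee_rot: [-0.083, 0.997, 0.001, 0.001]
ft_force: [-1.0, -1.7, 7.5]
grip_width: 0.146
grasp_force: 49.4
```

{"method": "step_arm", "body": {"moves": [[1,0,0,15,0,0,0],[1,0,-20,48,0,0,-0.1],[1,5,-60,48,0,0,-0.2],[1,10,-100,48,0,0,-0.27],[1,20,-140,48,0,0,-0.27],[1,35,-175,48,0,0,-0.27],[1,63,-207,49,0,0,-0.27],[1,63,-207,49,0,0,-0.27],[1,63,-207,49,0,0,-0.27]]}}

```text
clock: 26.5
position: [0.493, 0.1045, 0.0536]
ee_rot: [0.053, 0.999, 0.0, 0.0]
ft_force: [-0.7, -0.5, 0.1]
grip_width: 0.144
grasp_force: 48.9
```

```bash
python3 -c "
from h import *
check('pics/z4.png')"
```

```text
tcp [493.  104.5  53.6] tool yaw(y-90) -0.107 w 12.2 q [-0.89  0.29  0.67  2.   -0.23  0.92  1.36] t 26.5
nose exp [0.59735885 0.09327505 0.055     ] [334.80626395 214.37446847]
```

View pics/z4.png

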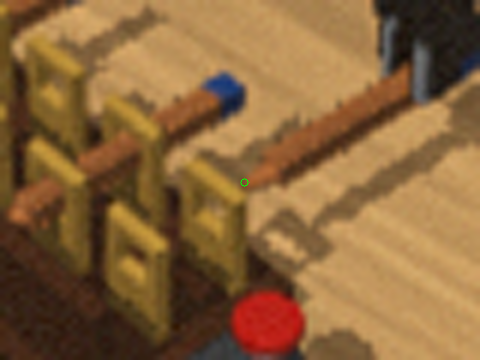

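The nose is at (248,182), as predicted, and the lane 2 peg is home. I'll insert this one into lane 3.

{"method": "step_arm", "body": {"moves": [[1,0,0.5,0.5,0,0,0],[1,15,-1,0.5,0,0,0],[1,30,-2.6,0.5,0,0,0],[1,45,-4.2,0.5,0,0,0],[1,60,-5.8,0.5,0,0,0],[1,75,-7.4,0.5,0,0,0],[1,88,-8.7,0.5,0,0,0],[1,93,-9.2,0.5,0,0,0],[1,96,-9.5,0.5,0,0,0],[1,96,-9.5,0.5,0,0,0]]}}

```text
clock: 27.55
position: [0.588, 0.0962, 0.0532]
ee_rot: [0.052, 0.999, 0.0, -0.0]
ft_force: [0.1, -0.4, -0.4]
grip_width: 0.144
grasp_force: 48.9
```

{"method": "step_arm", "body": {"moves": [[1,1,-0.1,0,0,0,0],[1,2,-0.2,0,0,0,0],[1,2,-0.2,0,0,0,0]]}}

```text
clock: 27.85
position: [0.5903, 0.0955, 0.0533]
ee_rot: [0.052, 0.999, 0.0, 0.0]
ft_force: [0.3, -0.5, -0.7]
grip_width: 0.143
grasp_force: 48.9
```

{"method": "step_arm", "body": {"moves": [[1,1,-0.1,0,0,0,0],[1,2,-0.2,0,0,0,0],[1,2,-0.2,0,0,0,0]]}}

```text
clock: 28.15
position: [0.592, 0.0953, 0.053]
ee_rot: [0.052, 0.999, 0.0, -0.001]
ft_force: [-2.3, 0.2, -0.4]
grip_width: 0.143
grasp_force: 49.0
```

{"method": "step_arm", "body": {"moves": [[1,1,-0.1,0,0,0,0],[0.5,0,0,0,0,0,0],[0.5,0,0,0,0,0,0],[0.5,0,0,0,0,0,0],[0.5,-1,0,30,0,0,0],[0.5,-1,0,70,0,0,0],[0.5,-1,0,110,0,0,0],[1,-130,60,150,0,0,0],[1,-130,60,150,0,0,0],[1,-130,60,150,0,0,0]]}}

```text
clock: 29.15
position: [0.4612, 0.1556, 0.2037]
ee_rot: [0.053, 0.999, 0.0, 0.0]
ft_force: [-0.2, 1.7, -0.1]
grip_width: 0.006
grasp_force: 0.0
```

```bash
python3 - <<'E'
from h import *
state(); c=cam('wrist');np.save('rack2.npy',dict(c),allow_pickle=True); s=cam('scene')
cv2.imwrite('pics/z5.png',np.vstack([cv2.rotate(c['image'],cv2.ROTATE_180)[:330],cv2.resize(s['image'][130:265,190:430],(480,270),interpolation=2).copy() if 0 else cv2.resize(s['image'][130:231,190:430],(640,270),interpolation=2)]))
E
```

```text
tcp [461.2 155.6 203.7] tool yaw(y-90) -0.105 w 0.5 q [-1.07  0.02  0.67  1.89 -0.02  1.24  1.07] t 29.15
```

View pics/z5.png

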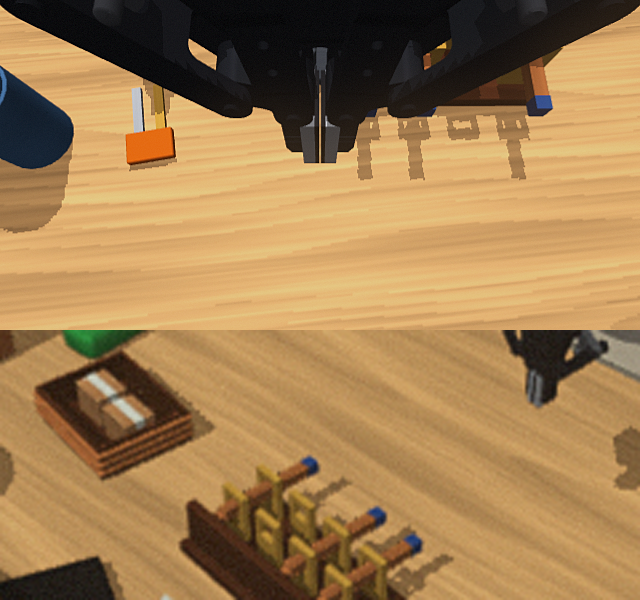

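All three pegs are home in lanes 0, 2 and 3, with their caps visible in the lower panel, and both boxes are in the basket. Next is the latch.

{"method": "step_arm", "body": {"moves": [[1,40,0,0,0,0,0],[1,85,0,0,0,0,0],[1,130,0,0,0,0,0],[1,170,0,-30,0,0,0],[1,191,0,-70,0,0,0],[1,191,0,-110,0,0,0],[1,191,0,-130,0,0,0],[1,191,0,-130,0,0,0]]}}

```text
clock: 30.05
position: [0.6518, 0.1542, 0.0694]
ee_rot: [0.053, 0.999, -0.001, -0.002]
ft_force: [-0.6, -0.0, 0.1]
grip_width: 0.003
grasp_force: 0.0
```

{"method": "step_arm", "body": {"moves": [[1,0,0,-10,0,0,0],[1,0,0,-16,0,0,0],[1,0,0,-22,0,0,0],[1,0,0,-26,0,0,0],[1,0,0,-28,0,0,0],[1,0,0,-28,0,0,0]]}}

```text
clock: 30.65
position: [0.6544, 0.1553, 0.0464]
ee_rot: [0.052, 0.999, 0.0, 0.001]
ft_force: [-0.4, -0.3, 7.0]
grip_width: 0.0
grasp_force: 3.6
```

{"method": "step_arm", "body": {"moves": [[1,0,0,-2,0,0,0],[1,0,0,-4,0,0,0],[1,0,0,-5,0,0,0],[1,0,0,-5,0,0,0],[1,0,0,-5,0,0,0],[1,0,0,-5,0,0,0]]}}

```text
clock: 31.25
position: [0.6545, 0.1554, 0.0448]
ee_rot: [0.052, 0.999, 0.001, 0.001]
ft_force: [-14.0, -1.7, 34.7]
grip_width: 0.002
grasp_force: 17.6
```

At the stop: z is 44.8 and the force jumped to 34.7 N. I'll back off.

{"method": "step_arm", "body": {"moves": [[1,0,0,1,0,0,0],[1,0,0,4,0,0,0],[1,0,0,12,0,0,0],[1,0,0,30,0,0,0],[1,0,0,70,0,0,0],[1,-40,0,120,0,0,0],[1,-90,0,150,0,0,0],[1,-140,50,150,0,0,0],[1,-180,90,150,0,0,0],[1,-200,120,150,0,0,0]]}}

```text
clock: 32.25
position: [0.4694, 0.2557, 0.1908]
ee_rot: [0.053, 0.999, 0.001, 0.0]
ft_force: [0.6, 0.8, -0.2]
grip_width: 0.004
grasp_force: 0.0
```

```bash
python3 - <<'E'
from h import *
state(); t=cam('top'); s=cam('scene')
cv2.imwrite('pics/z6.png',np.vstack([cv2.resize(t['image'][150:245,250:460],(640,290),interpolation=2),cv2.resize(s['image'][130:270,190:430],(514,300),interpolation=2).copy() if 0 else cv2.resize(s['image'][130:270,170:468],(640,300),interpolation=2)]))
E
```

```text
tcp [469.4 255.7 190.8] tool yaw(y-90) -0.106 w 0.3 q [-1.22  0.18  0.71  1.79 -0.12  1.22  0.99] t 32.25
```

View pics/z6.png

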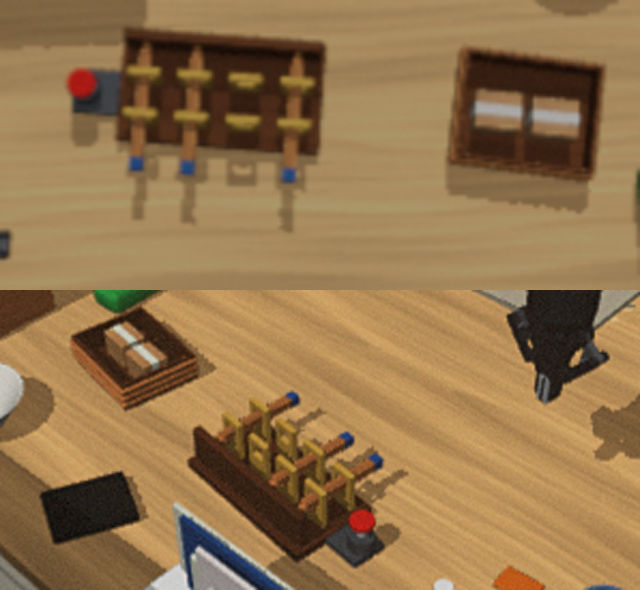

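The final view shows three pegs home in lanes 0, 2 and 3, caps aligned at (289,175), (188,168) and (137,163). Both boxes are in the basket, the plunger is up and the arm is clear, so I'll hand in.

```bash
python3 -c "
from workcell import manip
print(manip.hand_in())"
```

```text
the job is handed in; nothing more can be done
None
```

The job is handed in, with no verdict returned: both boxes are in the basket, the three pegs present are home in lanes 0, 2 and 3, and the latch was pressed to its stop and came back up.

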